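Swing the dispensing arm over the conical flask and open its valve

ROBOT

A 6-joint arm with a two-finger parallel gripper is mounted at the origin on a cart in front of the work surface, level with it; the furniture and walls round the work are solid. World frame = base frame: x ahead of the robot, y to its left, z up, the work surface at z = 0. Lengths are in m, angles in degrees, forces in N, time in s.
With the tool pointing down it reaches from about 0.25 to 0.725 m from the base axis. Payload 9.7 kg.
Tool frame: the origin (TCP) lies midway between the tips of the shut fingers; the grasp point (between the pads) lies 19 mm behind it; z points along the fingers, y is the line along which they close (so a half turn about z gives the same grasp; the last joint's range is limited). The gripper opens to 85 mm and grips with 20 to 120 N. Pads are 22 mm wide; open, the fingers measure 114 mm over their backs; the gripper's body (76 mm by 85 mm) begins 54 mm behind the grasp point. The pads swing forward as they close: fully open they stand 13 mm farther back than shut.
Start: joints at [69.557, 4.979, 10.078, 95.1, 0, 90], TCP at [0.192, 0.515, 0.231] pointing down, gripper open.
Joint ranges: [-179.16, 179.16], [-48.56, 103.87], [-65.8, 70.77], [-126.05, 130.52], [-82.76, 87.17], [-180, 180]. Speed limits (degrees/s): [127.2, 127.2, 147.25, 180, 180, 180].

INTERFACE

Orientations are given as [roll, pitch, yaw] about the fixed x, y, z axes, in that order (R = Rz(yaw) Ry(pitch) Rx(roll)).
In Python, from workcell import * gives the robot as it stands.
- The arm moves only by the tool servo_tool, never from a script. Its argument "moves" is a list of rows, each a list of 4 numbers: the shift along the world's x, y, z in normalised numbers (1 is 50 cm), then the turn about the world's z in a scale on which 1.0 is 60 degrees. A call has 1 to 20 rows; each row is the pose to reach, as a shift and turn from the pose commanded when the call began; what a row does not reach only later rows make up. A row lasts 1/12 s, in which the tool goes at most 41.7 mm and 7.16 degrees, less where a joint would pass 70% of its speed; a pose out of reach is approached as far as the arm can. A shift or turn number past 1, either way, is cut back to 1. A call with a gripper value outside its range is refused whole. "claw" is the closure, from 0 (fully open) to 1 (shut), set as the call begins (left out, the last holds). The fingers move at their own pace and stop on an object; "force" is the grip in N (left out, the last holds). Time passes only in rows, so rows that repeat a pose let the fingers close. It gives the time, the measured TCP pose, the force, the opening and the grip force at its end, in the units of the state.
- get_obs(): the state, without advancing time (a new reading comes with each control period).
- camera(name): name is "scene" or "side" or "wrist"; returns the picture (384x512x3 uint8, red, green, blue); there is no depth.
- get_calibration(name): a dict with "fx", "fy", "cx", "cy" (pixels), "k1" (the pictures are not rectified: a ray, as slopes to the right and down, at radius r is drawn at 1 + k1 r^2 times it, then the intrinsics apply), "rvec" (rotation vector, rad) and "tvec" (3), from world to camera coordinates, as OpenCV has them; the wrist camera has in their place "tool_from_camera" (4x4, takes a point from camera to tool coordinates, whose origin is the TCP and whose axes are the flange's). Camera axes: x right, y down, z forward; pixel columns grow to the right and rows downward; lengths in m; the calibration is good to about 2 mm. A picture is of the moment at which its call begins: read the wrist's pose just before it. get_calibration takes no time and is no camera call.
- job_done(): hands the job in; it is judged then, once.
The state is a dict: "time": time; "q": joint angles; "qd": joint speeds; "joint_efforts": joint torques, N m; "ee_pos": TCP position; "tcp_rot": TCP orientation; "wrist_force": force on the tool from outside, world axes, zero at the start; "torque": the same for the moment, N m; "opening": finger opening in m; "grasp_force": force on a finger pad.
Only numpy, scipy, OpenCV 4.12 (cv2) and the standard library are available. Lean on these libraries where they do the work, as an engineer would, in place of code of your own. Each camera call takes 0.05 s, during which the arm holds its last target. There are 200 camera calls.

TASK

Swing the dispensing arm round until its nozzle points down into the mouth of the conical flask, then open the valve fully by turning its lever a quarter turn to the stop, in line with the pipe. Push the arm and the lever gently with one fingertip, without gripping anything, keep the valve shut until the nozzle is over the flask, and leave the four vessels standing where they are.

Things in the scene. Friction and masses are not known exactly. Their poses are not given: they have to be found in the camera images.
- stand: Fixed metal stand, at most 190 mm high: slim column (origin on its axis at the bench), four dark round places (10 mm high, 80 mm across) 150 mm from the axis at 0.3 and 0.9 rad either side of its -x axis, which points roughly to the robot (yaw within 0.2 rad). A vessel on each, order random. A pipe runs 125 mm up along its -y axis to a valve on a post.
- swing_arm (a joint): Angle of the arm about the column, rad, counter-clockwise from above positive; 0 is along the stand's -x; stops at -1.3 and 1.3; starts within 0.12 of 0, between the middle places. Light friction (0.1 N m, 1 N at mid arm); it stays where left. The arm is a level round steel bar 14 mm thick, axis 170 mm above the bench, hub 34 mm and nozzle holder 22 mm across.
- bar_push (a point): Point on the axis of the swing arm's bar, 100 mm from the column's axis, 170 mm above the bench: a good place to push sideways. The vessels below reach at most 115 mm.
- nozzle (a point): Lower tip of the nozzle, a 10 mm tube pointing straight down at the end of the arm, 150 mm from the column's axis; the tip is 130 mm above the bench, 17 mm above the flask's rim.
- valve_lever (a joint): Angle of the valve's lever about its vertical axis, rad: 0 is shut (lever points along the stand's -x, across the pipe), 1.57 fully open at the stop (lever points along the stand's -y, away from the column, in line with the pipe). Grows counter-clockwise from above; starts between 0 and 0.1. Friction 0.1 N m; it stays where left.
- valve_pivot (a point): Point on the valve lever's turning axis, 240 mm from the column's axis along the stand's -y, 170 mm above the bench.
- lever_push (a point): Point on the axis of the black round lever bar (14 mm thick, level, 170 mm above the bench), 65 mm from the turning axis and 27 mm from the lever's end: a good place to push.
- conical_flask: Loose conical glass flask, wide at the foot and narrow at the neck, 64 mm across, 103 mm high; origin at the centre of its underside, its mouth straight above.
- beaker: Loose open glass beaker, 62 x 68 mm, 78 mm high; origin at the centre of its underside. Not to be moved.
- dropper_bottle: Loose brown bottle with a black cap, 44 mm across, 85 mm high; origin at the centre of its underside. Not to be moved.
- weighing_bottle: Loose low glass bottle with a knobbed lid, 48 mm across, 44 mm high; origin at the centre of its underside. Not to be moved.
Mind the look-alikes: they are no part of the job. Leave any blue, green or yellow look-alike of the conical_flask alone.

How it is judged:
By the outcome, as a careful person would: the job done as asked, in the order asked, and still so for the second after the job is handed in, with the robot touching nothing.
It also fails if it takes over 54 s, if anything falls off the work surface, if the arm or the gripper's body presses on something with over 40 N, if the wrist force passes 120 N, or if a joint passes its speed limit or range.

## Working session

There is one attempt and no reset: what is moved stays moved. The work goes in short steps, Python scripts to look and compute and a tool call to move; the robot and the scene stay as the last step left them, time stands still between calls to the robot, and variables do not carry over. Pictures are saved under pics/ and viewed, at most 10 in all, crops included, and the job is handed in when it is done.

Besides the shell and the picture viewer there is one more tool, called as name([rows], argument=value, ...), one row to a line, values as JSON. servo_tool: Moves the arm, as the interface text tells. Its arguments: {"type":"object","properties":{"moves":{"type":"array","items":{"type":"array","items":{"type":"number"}}},"claw":{"type":"number"},"force":{"type":"number"}},"required":["moves"]}

```bash
mkdir -p pics; python3 - <<'E'
from workcell import *
import cv2
for n in ("scene","side"):
    cv2.imwrite(f"pics/{n}0.png",camera(n)[:,:,::-1]); print(n,get_calibration(n))
print(get_obs()); print(get_calibration("wrist"))
E
```

```text
scene {'fx': 483.1869115410135, 'fy': 483.1869115410135, 'cx': 254.88232317111448, 'cy': 197.71863540899835, 'k1': -0.1297816340151953, 'rvec': array([ 2.16776409, -1.21246367,  0.43662244]), 'tvec': array([-0.21550492,  0.44230653,  1.1514269 ])}
side {'fx': 387.25381351152026, 'fy': 387.25381351152026, 'cx': 253.69421873364647, 'cy': 190.90445831117245, 'k1': -0.016365042328357882, 'rvec': array([ 2.19870053, -0.0895091 ,  0.06774759]), 'tvec': array([-0.52130211,  0.15734797,  1.00097625])}
{'time': 0.1, 'q': array([6.95565849e+01, 5.01136039e+00, 1.00383067e+01, 9.51002424e+01,
       1.69951542e-04, 9.00016457e+01]), 'qd': array([ 0.0345088 , -0.06346929,  0.09143913, -0.00742659, -0.08117895,
        0.06552544]), 'joint_efforts': array([-1.57473382e-04, -5.21559727e+01,  4.65653336e+01,  1.60120841e-02,
        3.30845819e-05, -1.44198901e-05]), 'ee_pos': array([0.19203076, 0.51516242, 0.23061508]), 'tcp_rot': array([-1.79926704e+02, -1.67846107e-04,  1.59554939e+02]), 'wrist_force': array([0.15212067, 0.5240095 , 0.32131917]), 'torque': array([-0.04148147, -0.00249982,  0.03497824]), 'grasp_force': 0.0, 'opening': 0.08527217103384511}
{'fx': 284.1934048922198, 'fy': 284.1934048922198, 'cx': 256.9944944040496, 'cy': 187.75945777659854, 'k1': -0.01324533655346348, 'tool_from_camera': array([[ 1.07323374e-03, -9.53857053e-01, -3.00259174e-01,
         7.69664501e-02],
       [ 9.99999072e-01,  7.71875439e-04,  1.12227683e-03,
        -1.19895397e-03],
       [-8.38728988e-04, -3.00260100e-01,  9.53856996e-01,
        -1.41524410e-01],
       [ 0.00000000e+00,  0.00000000e+00,  0.00000000e+00,
         1.00000000e+00]])}
```

View pics/scene0.png

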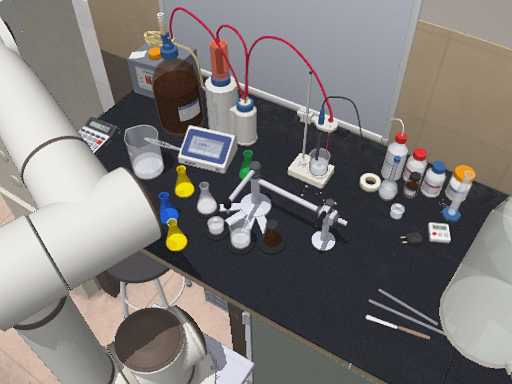

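View pics/side0.png

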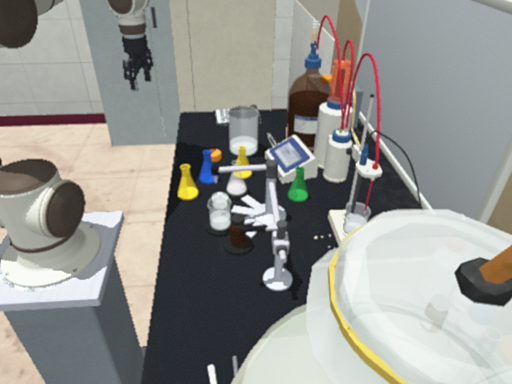

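The scene view shows the column near (256,200). The arm's bar runs from the hub at (255,172) to about (232,200), and the valve is near (325,215). Possible flasks are clear/white (206,200), blue (167,210), yellow (184,182) and (176,235), and green (247,165). The clear one is on a stand place, so I'll check it in a close crop.

```bash
python3 - <<'E'
import cv2
a=cv2.imread("pics/scene0.png")[145:265,150:350]; cv2.imwrite("pics/c1.png",cv2.resize(a,None,fx=4,fy=4,interpolation=cv2.INTER_CUBIC))
a=cv2.imread("pics/side0.png")[140:300,165:325]; cv2.imwrite("pics/c2.png",cv2.resize(a,None,fx=3.75,fy=3.75,interpolation=cv2.INTER_CUBIC))
E
```

```text
(no output)
```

View pics/c1.png

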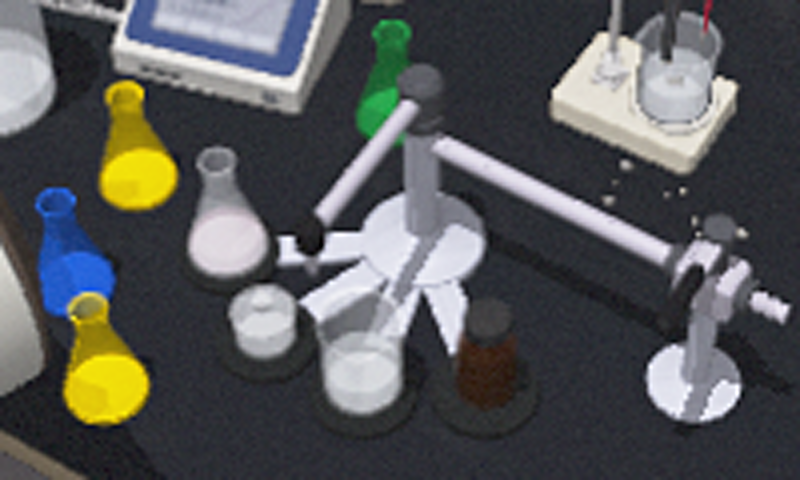

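View pics/c2.png

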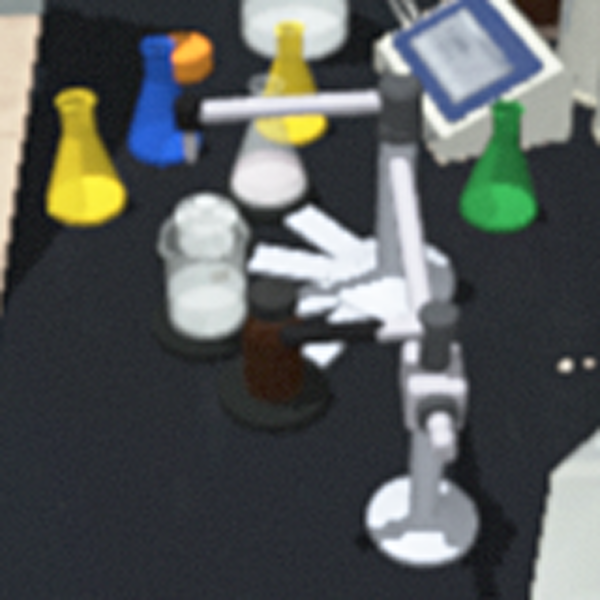

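```bash
cat > h.py <<'E'
from workcell import *
import cv2, numpy as np
C={n:get_calibration(n) for n in("scene","side")}
def ray(n,p):
    c=C[n];K=np.array([[c["fx"],0,c["cx"]],[0,c["fy"],c["cy"]],[0,0,1]])
    u=cv2.undistortPoints(np.array([[p]],float),K,np.array([c["k1"],0,0,0,0.]))[0,0]
    R=cv2.Rodrigues(c["rvec"])[0]; d=R.T@np.array([*u,1]); return -R.T@c["tvec"],d/np.linalg.norm(d)
def onz(n,p,z):
    o,d=ray(n,p); return o+d*(z-o[2])/d[2]
def tri(p,q):
    (o,d),(e,f)=ray("scene",p),ray("side",q)
    s=np.linalg.lstsq(np.c_[d,-f],e-o,rcond=None)[0]; a,b=o+d*s[0],e+f*s[1]
    return (a+b)/2,np.linalg.norm(a-b)
S=lambda x,y:(150+x/4-.4,145+y/4-.4)
D=lambda x,y:(165+x/3.75-.4,140+y/3.75-.4)
E
python3 - <<'E'
from h import *
np.set_printoptions(precision=4,suppress=True)
for k,a,b in [("hubtop",(422,76),(400,80)),("noztip",(312,270),(190,160)),("holdertop",(311,224),(187,98)),("knob",(720,225),(440,312)),("mouth",(217,155),(262,82))]:
    print(k,*tri(S(*a),D(*b)))
print("bar scene",onz("scene",S(411,110),.17),onz("scene",S(325,216),.17))
print("bar side",onz("side",D(205,110),.17),onz("side",D(376,104),.17))
print("pipe scene",onz("scene",S(440,147),.125),onz("scene",S(665,256),.125))
print("lever side",onz("side",D(290,333),.17),onz("side",D(380,328),.17))
print("lever scene",onz("scene",S(685,300),.17),onz("scene",S(710,250),.17))
print("post base",onz("scene",S(693,383),0.0),onz("side",D(423,520),0.0))
for k,p in [("flask",(230,255)),("weigh",(265,345)),("beaker",(363,393)),("drop",(487,395))]: print(k,onz("scene",S(*p),.01))
print("stand base",onz("scene",S(424,240),0.0))
E
```

```text
hubtop [0.576  0.1003 0.1912] 0.0008448904033034294
noztip [0.4274 0.0973 0.1326] 0.0019784174733024303
holdertop [0.4268 0.0944 0.1855] 0.00048314490849815764
knob [ 0.5694 -0.1363  0.1813] 0.0006476958543727768
mouth [0.4858 0.2205 0.1213] 0.005658402100737578
bar scene [0.5615 0.1007 0.17  ] [0.4478 0.0981 0.17  ]
bar side [0.4389 0.1027 0.17  ] [0.5598 0.1028 0.17  ]
pipe scene [0.577  0.0862 0.125 ] [ 0.5706 -0.1001  0.125 ]
lever side [ 0.4832 -0.1359  0.17  ] [ 0.5351 -0.1353  0.17  ]
lever scene [ 0.5096 -0.1416  0.17  ] [ 0.5559 -0.1369  0.17  ]
post base [ 0.5705 -0.1357  0.    ] [ 0.5695 -0.1324  0.    ]
flask [0.4865 0.2209 0.01  ]
weigh [0.4296 0.1486 0.01  ]
beaker [0.431  0.0629 0.01  ]
drop [ 0.4764 -0.0149  0.01  ]
stand base [0.5841 0.1055 0.    ]
```

Tips: the flask is the clear one on the −0.9 place at (0.486,0.221). From the column at (0.577,0.101) that is 150 mm, as it should be. The blue, yellow and green flasks are off the stand. The pivot is at (0.570,−0.136), 237 mm from the column against 240 given. I'll push the bar toward +y.

Units first: shifts go in shares of 50 cm and turns go in shares of 60 degrees. So -46.5 cm / 50 = -0.93, -44.5 cm / 50 = -0.89, 0.39 rad / 1.0472 = 0.3724.

servo_tool([
  [0.03,-0.05,0.01,0.0286],
  [0.07,-0.11,0.02,0.0573],
  [0.11,-0.17,0.02,0.0955],
  [0.15,-0.24,0.02,0.1337],
  [0.19,-0.31,0.02,0.1719],
  [0.23,-0.38,0.02,0.2101],
  [0.27,-0.44,0.02,0.2483],
  [0.31,-0.5,0.02,0.2865],
  [0.35,-0.57,0.02,0.3247],
  [0.39,-0.64,0.02,0.3533],
  [0.43,-0.7,0.02,0.3724],
  [0.47,-0.77,0.02,0.3724],
  [0.51,-0.83,0.02,0.3724],
  [0.54,-0.89,0.02,0.3724],
  [0.57,-0.93,0.02,0.3724],
  [0.57,-0.93,0.02,0.3724],
  [0.57,-0.93,0.02,0.3724],
  [0.57,-0.93,0.02,0.3724],
], claw=1, force=40)

```text
time: 1.6
ee_pos: [0.4768, 0.0505, 0.241]
tcp_rot: [180.0, -0.0, -178.1]
wrist_force: [-0.1, 0.0, -0.5]
opening: -0.0001
grasp_force: 0.0
```

```bash
python3 - <<'E'
from h import *
o=get_obs(); print(o["time"],o["q"],o["ee_pos"],o["tcp_rot"],o["opening"],o["wrist_force"])
for n in("side","wrist"): cv2.imwrite(f"pics/{n}1.png",camera(n)[:,:,::-1])
E
```

```text
1.6 [ 6.04456122e+00 -4.39227116e+00  1.75823312e+00  9.61954529e+01
  1.25634153e-02  4.16606923e+00] [0.47676391 0.05054767 0.24104304] [ 1.79990735e+02 -4.57425794e-02 -1.78121509e+02] -8.689977659420937e-05 [-0.12869673  0.0181149  -0.46761832]
```

View pics/wrist1.png

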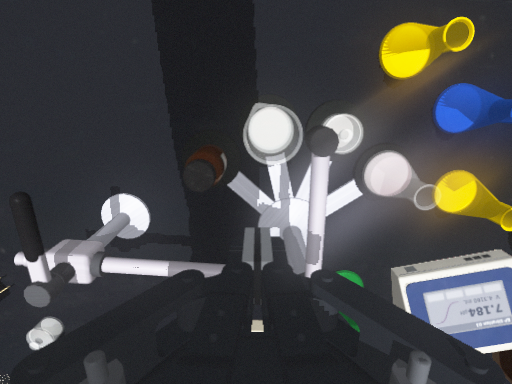

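The wrist view shows the bar from (322,140) to (314,270) to the right of the fingertips, the flask mouth at (426,196), and the lever from (21,197) to about (38,275).

```bash
cat >> h.py <<'E'
from scipy.spatial.transform import Rotation as Ro
def wz(p,z,o):
    c=get_calibration("wrist");K=np.array([[c["fx"],0,c["cx"]],[0,c["fy"],c["cy"]],[0,0,1]])
    u=cv2.undistortPoints(np.array([[p]],float),K,np.array([c["k1"],0,0,0,0.]))[0,0]
    R=Ro.from_euler("xyz",o["tcp_rot"],degrees=True).as_matrix();T=c["tool_from_camera"]
    s=o["ee_pos"]+R@T[:3,3]; d=R@T[:3,:3]@np.array([*u,1]); return s+d*(z-s[2])/d[2]
E
python3 - <<'E'
from h import *
o=get_obs()
for k,p,z in [("bar1",(320,160),.17),("bar2",(315.5,255),.17),("holder top",(322,135),.185),("mouth",(426,196),.113),("lev tip",(22,200),.17),("lev in",(36,255),.17),("knob",(36,295),.181),("beaker base",(273,130),.01),("tips",(257,260),.25)]: print(k,wz(p,z,o).round(4))
E
```

```text
bar1 [0.4425 0.0973 0.17  ]
bar2 [0.5245 0.1019 0.17  ]
holder top [0.4219 0.0934 0.185 ]
mouth [0.487  0.2216 0.113 ]
lev tip [ 0.4833 -0.1382  0.17  ]
lev in [ 0.5334 -0.137   0.17  ]
knob [ 0.5656 -0.1354  0.181 ]
beaker base [0.4377 0.0698 0.01  ]
tips [0.4816 0.0506 0.25  ]
```

```bash
python3 - <<'E'
import numpy as np
for f in np.r_[.3,np.linspace(.1,-.86,17)]:
    t=np.array([.577,.102])+.1*np.array([-np.cos(f),-np.sin(f)])+.0215*np.array([np.sin(f),-np.cos(f)])
    print(((t-[.4768,.0505])*100).round(1).tolist(),round(f-.033,2))
E
```

```text
[1.1, 0.1] 0.27
[0.3, 2.0] 0.07
[0.1, 2.6] 0.01
[-0.0, 3.2] -0.05
[-0.1, 3.8] -0.11
[-0.2, 4.4] -0.17
[-0.2, 5.0] -0.23
[-0.2, 5.6] -0.29
[-0.1, 6.3] -0.35
[-0.1, 6.9] -0.41
[0.1, 7.5] -0.47
[0.2, 8.1] -0.53
[0.4, 8.6] -0.59
[0.6, 9.2] -0.65
[0.9, 9.8] -0.71
[1.2, 10.3] -0.77
[1.5, 10.8] -0.83
[1.9, 11.3] -0.89
```

Scaled: -9.3 cm / 50 = -0.186, -7.5 cm / 50 = -0.15.

servo_tool([
  [0,0,-0.05,0],
  [0,0,-0.1,0],
  [0,0,-0.15,0],
  [0,0,-0.186,0],
  [0,0,-0.186,0],
  [0,0,-0.186,0],
])

```text
time: 2.2
ee_pos: [0.4764, 0.0511, 0.1483]
tcp_rot: [-180.0, -0.1, -178.0]
wrist_force: [0.2, 0.6, 0.1]
opening: -0.0002
grasp_force: 0.0
```

Scaled: 11.3 cm / 50 = 0.226, 11.1 cm / 50 = 0.222, -0.89 rad / 1.0472 = -0.8499.

servo_tool([
  [0.004,0.02,0,0],
  [0.002,0.04,0,0],
  [0.002,0.052,0,0],
  [0,0.064,0,-0.0477],
  [-0.002,0.076,0,-0.105],
  [-0.004,0.088,0,-0.1623],
  [-0.004,0.1,0,-0.2196],
  [-0.004,0.112,0,-0.2769],
  [-0.002,0.126,0,-0.3342],
  [-0.002,0.138,0,-0.3915],
  [0.002,0.15,0,-0.4488],
  [0.004,0.162,0,-0.5061],
  [0.008,0.172,0,-0.5634],
  [0.012,0.184,0,-0.6207],
  [0.018,0.196,0,-0.678],
  [0.024,0.206,0,-0.7353],
  [0.03,0.216,0,-0.7926],
  [0.034,0.222,0,-0.8212],
  [0.038,0.226,0,-0.8499],
  [0.038,0.226,0,-0.8499],
])

```text
time: 3.87
ee_pos: [0.4964, 0.1646, 0.1489]
tcp_rot: [180.0, 0.0, 130.9]
wrist_force: [-0.1, 0.9, 0.8]
opening: -0.0001
grasp_force: 0.0
```

```bash
python3 - <<'E'
from h import *
o=get_obs(); print(o["time"],o["ee_pos"],o["tcp_rot"],o["wrist_force"])
ims=[camera(n)[:,:,::-1] for n in("scene","side","wrist")]
a=cv2.resize(ims[0][145:245,180:280],(400,400),interpolation=2);b=cv2.resize(ims[1][140:240,190:290],(400,400),interpolation=2)
cv2.imwrite("pics/m2.png",np.hstack([a,b])); cv2.imwrite("pics/wrist2.png",ims[2])
E
```

```text
3.8667 [0.49635809 0.16455571 0.14885255] [1.79957941e+02 7.90157312e-03 1.30894585e+02] [-0.09169184  0.88358096  0.821574  ]
```

View pics/m2.png

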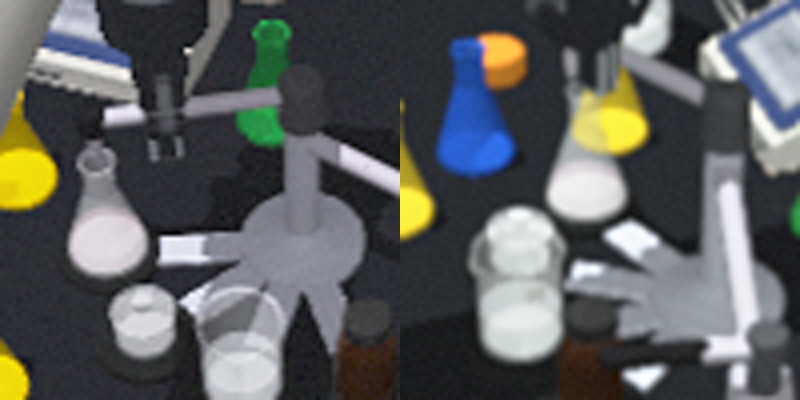

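The nozzle is almost at the mouth, with the vessels undisturbed. I'll back off and measure it unobstructed.

Scaled: -14.5 cm / 50 = -0.29, -11.5 cm / 50 = -0.23, 0.5 rad / 1.0472 = 0.4775.

servo_tool([
  [-0.016,-0.012,0,0],
  [-0.048,-0.036,0.02,0],
  [-0.064,-0.08,0.08,0.0955],
  [-0.064,-0.16,0.16,0.191],
  [-0.064,-0.23,0.18,0.2865],
  [-0.064,-0.29,0.18,0.382],
  [-0.064,-0.29,0.18,0.4775],
  [-0.064,-0.29,0.18,0.4775],
])

```text
time: 4.68
ee_pos: [0.4636, 0.0164, 0.2391]
tcp_rot: [180.0, 0.1, 159.6]
wrist_force: [-0.1, 1.0, 0.0]
opening: -0.0004
grasp_force: 0.0
```

```bash
python3 - <<'E'
from h import *
o=get_obs(); print(o["time"],o["ee_pos"],o["tcp_rot"])
ims=[camera(n)[:,:,::-1] for n in("scene","side","wrist")]
a=cv2.resize(ims[0][160:200,190:230],(400,400),interpolation=2);b=cv2.resize(ims[1][145:185,210:250],(400,400),interpolation=2)
cv2.imwrite("pics/m3.png",np.hstack([a,b])); cv2.imwrite("pics/wrist3.png",ims[2])
E
```

```text
4.6833 [0.46362028 0.01636961 0.23910397] [1.79972676e+02 7.93224939e-02 1.59615323e+02]
```

View pics/m3.png

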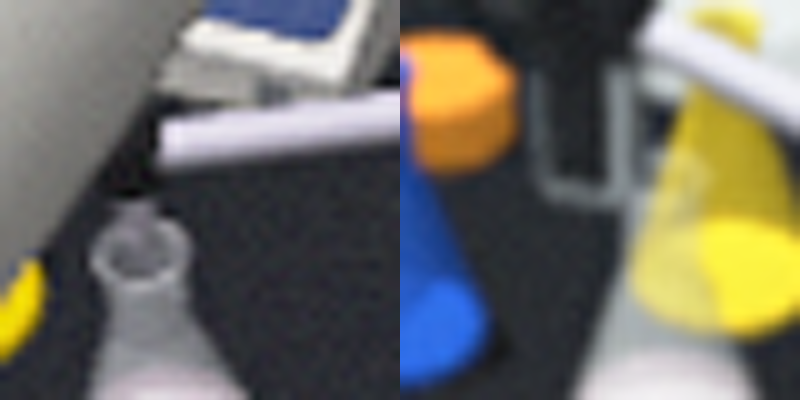

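View pics/wrist3.png

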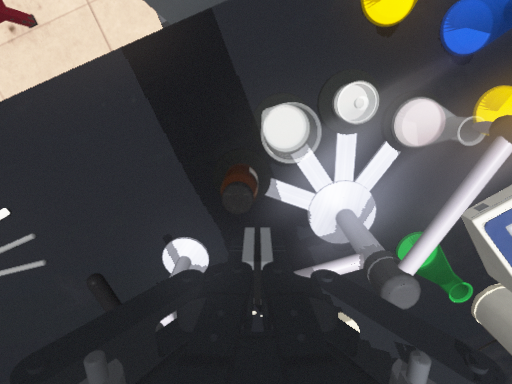

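```bash
python3 - <<'E'
from h import *
o=get_obs()
a=cv2.imread("pics/wrist3.png")
hsv=cv2.cvtColor(a,cv2.COLOR_BGR2HSV)
# bar edge midpoints: bright, low saturation, in strip perpendicular to the bar
p0,p1=np.array([500.,153]),np.array([412.,262]); d=(p1-p0)/np.linalg.norm(p1-p0); n=np.array([-d[1],d[0]])
P=[]
for t in np.linspace(.05,.95,12):
    c=p0+t*(p1-p0); s=[(k,hsv[tuple((c+k*n).round().astype(int)[::-1])]) for k in range(-14,15)]
    ks=[k for k,v in s if v[2]>130 and v[1]<40]
    if ks and max(ks)-min(ks)<18: P.append(wz(c+n*np.mean(ks),.17,o)[:2])
P=np.array(P); v=np.linalg.svd(P-P.mean(0))[2][0]; v*=-np.sign(v[0]); print(len(P),"bar dir",v, "phi",-np.arctan2(v[1],-v[0]),P[[0,-1]])
col=np.array([.577,.102]); print("dist col from line",np.cross(v,col-P.mean(0)))
for k,p,z in [("mouth",(471,130),.113),("holder top",(505,126),.185),("hub top",(400,292),.19),("lever tip",(95,280),.17),("lever",(110,300),.17)]: print(k,wz(p,z,o).round(4))
c=P.mean(0); foot=col+v*np.dot(c-col,v)+0; 
m=wz((471,130),.113,o)[:2]; print("mouth off bar line (mm, + = ccw?)",1000*np.cross(v,m-c))
print("tip scene",onz("scene",(190+132/10-.5,160+217/10-.5),.130),"mouth scene",onz("scene",(190+141/10-.5,160+250/10-.5),.113))
cv2.imwrite("pics/w3c.png",cv2.resize(a[90:190,400:512],None,fx=5,fy=5,interpolation=2))
E
```

```text
6 bar dir [-0.65666767  0.75418007] phi -0.8544045930232903 [[0.52696875 0.16104275]
 [0.55744269 0.1263502 ]]
dist col from line 0.0010473916462206204
mouth [0.487  0.2221 0.113 ]
holder top [0.4666 0.1966 0.185 ]
hub top [0.5685 0.1    0.19  ]
lever tip [ 0.4822 -0.139   0.17  ]
lever [ 0.5051 -0.1372  0.17  ]
mouth off bar line (mm, + = ccw?) -9.965768843275297
tip scene [0.48801313 0.22521997 0.13      ] mouth scene [0.49059427 0.22572795 0.113     ]<stdin>:13: DeprecationWarning: Arrays of 2-dimensional vectors are deprecated. Use arrays of 3-dimensional vectors instead. (deprecated in NumPy 2.0)
<stdin>:16: DeprecationWarning: Arrays of 2-dimensional vectors are deprecated. Use arrays of 3-dimensional vectors instead. (deprecated in NumPy 2.0)
```

View pics/w3c.png

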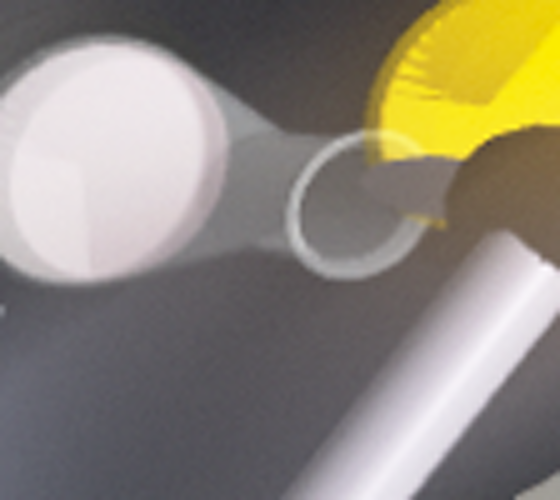

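```bash
python3 - <<'E'
from h import *
o=get_obs()
W=lambda x,y,z:wz((400+x/5-.4,90+y/5-.4),z,o).round(4)
print("tip",W(383,183,.13),"mouth",W(358,204,.113),"bar",W(515,258,.17),W(358,470,.17))
col=np.array([.577,.102])
for q in (W(383,183,.13),W(358,204,.113),W(515,258,.17),W(358,470,.17)):
    d=q[:2]-col; print(np.hypot(*d),-np.arctan2(d[1],-d[0]))
E
```

```text
tip [0.4792 0.2156 0.13  ] mouth [0.4875 0.2222 0.113 ] bar [0.4832 0.2054 0.17  ] [0.5083 0.1786 0.17  ]
0.1498992995313854 -0.8599992910725929
0.14986090217264808 -0.9307651093204415
0.13960659010233 -0.8340413028968328
0.10289436330528509 -0.8397149515094041
```

By the wrist view the nozzle is about 10 mm (0.07 rad) short of the mouth centre. I'll push once more from the same side.

Scaled: 15.1 cm / 50 = 0.302, 14.5 cm / 50 = 0.29, -0.57 rad / 1.0472 = -0.5443.

servo_tool([
  [0.006,0.06,0,-0.1146],
  [0.012,0.12,0,-0.2292],
  [0.02,0.18,0,-0.3438],
  [0.028,0.24,0,-0.4584],
  [0.032,0.266,0,-0.5443],
  [0.032,0.266,-0.06,-0.5443],
  [0.032,0.266,-0.12,-0.5443],
  [0.032,0.266,-0.18,-0.5443],
  [0.032,0.266,-0.18,-0.5443],
  [0.04,0.274,-0.18,-0.5443],
  [0.05,0.282,-0.18,-0.5443],
  [0.058,0.29,-0.18,-0.5443],
  [0.064,0.294,-0.18,-0.5443],
  [0.068,0.298,-0.18,-0.5443],
  [0.072,0.3,-0.18,-0.5443],
  [0.074,0.302,-0.18,-0.5443],
  [0.074,0.302,-0.18,-0.5443],
  [0.074,0.302,-0.18,-0.5443],
])

```text
time: 6.33
ee_pos: [0.5012, 0.1693, 0.1483]
tcp_rot: [180.0, -0.0, 126.9]
wrist_force: [-0.7, -0.2, 0.0]
opening: -0.0003
grasp_force: 0.0
```

Scaled: -14 cm / 50 = -0.28, -13.5 cm / 50 = -0.27, 0.4 rad / 1.0472 = 0.382.

servo_tool([
  [-0.016,-0.012,0,0],
  [-0.048,-0.036,0.02,0],
  [-0.064,-0.08,0.08,0.0955],
  [-0.064,-0.16,0.16,0.191],
  [-0.074,-0.23,0.18,0.2865],
  [-0.1,-0.27,0.18,0.382],
  [-0.12,-0.28,0.18,0.2865],
  [-0.12,-0.28,0.18,0.191],
  [-0.12,-0.28,0.18,0.191],
  [-0.12,-0.28,0.18,0.191],
])

```text
time: 7.17
ee_pos: [0.4407, 0.0291, 0.2384]
tcp_rot: [180.0, 0.0, 138.5]
wrist_force: [-0.3, -0.2, 0.7]
opening: -0.0002
grasp_force: 0.0
```

```bash
python3 - <<'E'
from h import *
o=get_obs(); print(o["time"],o["ee_pos"],o["tcp_rot"])
ims=[camera(n)[:,:,::-1] for n in("scene","side","wrist")]
cv2.imwrite("pics/wrist4.png",ims[2]);cv2.imwrite("pics/scene4.png",ims[0])
from h import *
c=get_calibration("wrist");K=np.array([[c["fx"],0,c["cx"]],[0,c["fy"],c["cy"]],[0,0,1]])
R=Ro.from_euler("xyz",o["tcp_rot"],degrees=True).as_matrix();T=c["tool_from_camera"]
p=T[:3,:3].T@(R.T@(np.array([.4872,.222,.113])-o["ee_pos"])-T[:3,3]); u,v=(K@(p/p[2]))[:2].astype(int); print(u,v)
u0=min(max(u-50,0),412);v0=min(max(v-50,0),284);print(u0,v0)
a=cv2.resize(ims[2][v0:v0+100,u0:u0+100],(400,400),interpolation=2);b=cv2.resize(ims[0][150:230,170:250],(400,400),interpolation=2)
cv2.imwrite("pics/m4.png",np.hstack([a,b]))
E
```

```text
7.1667 [0.44066197 0.02909681 0.23839134] [1.79980384e+02 1.71846906e-02 1.38489666e+02]
457 78
407 28
```

View pics/m4.png

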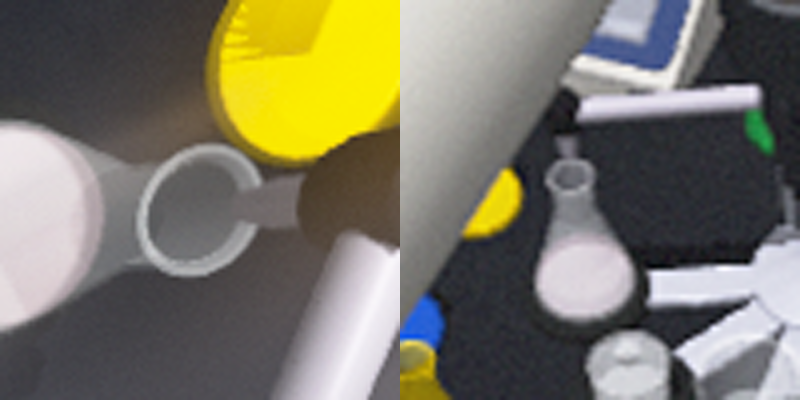

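```bash
python3 - <<'E'
from h import *
o=get_obs()
W=lambda x,y,z:wz((407+x/4-.4,28+y/4-.4),z,o).round(4)
col=np.array([.577,.102])
for k,q in (("tip",W(245,203,.13)),("mouth",W(200,210,.113)),("tip s",onz("scene",(203,180.7),.13)),("mouth s",onz("scene",(204.1,185.1),.113))):
    d=q[:2]-col; print(k,q,np.hypot(*d),-np.arctan2(d[1],-d[0]))
E
```

```text
tip [0.4862 0.2215 0.13  ] 0.15008294373445635 -0.9210319736755469
mouth [0.4879 0.2228 0.113 ] 0.15010479672548774 -0.9352897179022095
tip s [0.49006774 0.22562767 0.13      ] 0.15113245812219178 -0.9579406295762473
mouth s [0.48942885 0.2230836  0.113     ] 0.14943206899110967 -0.9446500599244249
```

Nozzle and mouth agree within about 2 mm, and the two views err in opposite directions, so the nozzle is over the mouth. Next is the lever, pushed from its +y side.

Scaled: -11.4 cm / 50 = -0.228, 6.3 cm / 50 = 0.126, 0.74 rad / 1.0472 = 0.7066.

servo_tool([
  [0.02,-0.04,0,0.1146],
  [0.04,-0.08,0,0.2292],
  [0.064,-0.12,0,0.3438],
  [0.09,-0.16,0,0.4584],
  [0.11,-0.2,0,0.573],
  [0.126,-0.228,0,0.6875],
  [0.126,-0.228,0,0.7066],
  [0.126,-0.228,-0.06,0.7066],
  [0.126,-0.228,-0.12,0.7066],
  [0.126,-0.228,-0.18,0.7066],
  [0.126,-0.228,-0.18,0.7066],
  [0.126,-0.228,-0.18,0.7066],
])

```text
time: 8.32
ee_pos: [0.5031, -0.0838, 0.1476]
tcp_rot: [180.0, -0.2, -179.2]
wrist_force: [0.2, -0.0, 0.8]
opening: -0.0
grasp_force: 0.0
```

```bash
python3 - <<'E'
import numpy as np
for f in np.r_[np.linspace(.04,1.6,27)]:
    t=np.array([.569,-.137])+.065*np.array([-np.cos(f),-np.sin(f)])+.0205*np.array([-np.sin(f),np.cos(f)])
    print(((t-[.504,-.085])*100).round(1).tolist(),round(f-.015,2))
E
```

```text
[-0.1, -3.4] 0.02
[-0.2, -3.8] 0.08
[-0.2, -4.2] 0.15
[-0.3, -4.6] 0.2
[-0.3, -5.0] 0.26
[-0.3, -5.4] 0.32
[-0.3, -5.8] 0.38
[-0.2, -6.2] 0.44
[-0.2, -6.7] 0.5
[-0.1, -7.0] 0.57
[0.1, -7.4] 0.63
[0.2, -7.8] 0.68
[0.4, -8.2] 0.75
[0.6, -8.6] 0.8
[0.8, -8.9] 0.87
[1.0, -9.2] 0.92
[1.3, -9.6] 0.98
[1.5, -9.9] 1.05
[1.8, -10.2] 1.11
[2.1, -10.4] 1.17
[2.4, -10.7] 1.23
[2.8, -10.9] 1.28
[3.1, -11.1] 1.35
[3.5, -11.3] 1.41
[3.9, -11.5] 1.47
[4.3, -11.6] 1.53
[4.6, -11.8] 1.59
```

Scaled: -9.2 cm / 50 = -0.184, -8.9 cm / 50 = -0.178, 0.92 rad / 1.0472 = 0.8785.

servo_tool([
  [0,-0.024,0,0],
  [0,-0.048,0,0],
  [-0.002,-0.06,0,0.0191],
  [-0.002,-0.068,0,0.0191],
  [-0.004,-0.076,0,0.0764],
  [-0.004,-0.084,0,0.1432],
  [-0.006,-0.092,0,0.191],
  [-0.006,-0.1,0,0.2483],
  [-0.006,-0.108,0,0.3056],
  [-0.006,-0.116,0,0.3629],
  [-0.004,-0.124,0,0.4202],
  [-0.004,-0.134,0,0.4775],
  [-0.002,-0.14,0,0.5443],
  [0.002,-0.148,0,0.6016],
  [0.004,-0.156,0,0.6494],
  [0.008,-0.164,0,0.7162],
  [0.012,-0.172,0,0.7639],
  [0.016,-0.178,0,0.8308],
  [0.02,-0.184,0,0.8785],
])

```text
time: 9.9
ee_pos: [0.5143, -0.1774, 0.1495]
tcp_rot: [-180.0, 0.0, -126.4]
wrist_force: [-1.2, 2.0, -0.1]
opening: -0.0002
grasp_force: 1.0
```

Scaled: 3.1 cm / 50 = 0.062, -1.2 cm / 50 = -0.024, 0.6 rad / 1.0472 = 0.573.

servo_tool([
  [0.006,-0.008,0,0.0573],
  [0.01,-0.014,0,0.1241],
  [0.016,-0.02,0,0.1814],
  [0.022,-0.024,0,0.2387],
  [0.028,-0.03,0,0.296],
  [0.036,-0.034,0,0.3438],
  [0.042,-0.038,0,0.4106],
  [0.05,-0.042,0,0.4679],
  [0.054,-0.044,0,0.5061],
  [0.058,-0.046,0,0.5348],
  [0.06,-0.046,0,0.5539],
  [0.062,-0.046,0,0.573],
  [0.062,-0.046,0,0.573],
])

```text
time: 10.98
ee_pos: [0.5453, -0.2001, 0.1488]
tcp_rot: [-180.0, -0.0, -92.1]
wrist_force: [-0.9, -1.7, 1.0]
opening: 0.0001
grasp_force: 0.2
```

Scaled: 0.3 cm / 50 = 0.006, 0.2 cm / 50 = 0.004.

servo_tool([
  [0.002,0,0,0],
  [0.004,0,0,0],
  [0.006,0,0,0],
  [0.006,0,0,0],
])

```text
time: 11.32
ee_pos: [0.5462, -0.2, 0.1486]
tcp_rot: [179.8, -0.0, -92.2]
wrist_force: [-13.2, -2.1, 5.4]
opening: 0.0001
grasp_force: 6.5
```

servo_tool([
  [0.002,0,0,0],
  [0.004,0,0,0],
  [0.004,0,0,0],
])

```text
time: 11.57
ee_pos: [0.5466, -0.1999, 0.1485]
tcp_rot: [179.6, -0.1, -92.3]
wrist_force: [-22.3, -2.2, 8.5]
opening: -0.0004
grasp_force: 11.2
```

The lever is against its stop: the force rises with no further motion. I'll back off −x, lift clear and check.

Scaled: -13 cm / 50 = -0.26, -11 cm / 50 = -0.22.

servo_tool([
  [-0.008,0,0,0],
  [-0.02,0,0,0],
  [-0.05,0,0,0],
  [-0.1,0,0.04,0],
  [-0.16,0,0.12,0],
  [-0.22,0,0.2,0],
  [-0.26,0,0.26,0],
  [-0.26,0,0.26,0],
  [-0.26,0,0.26,0],
  [-0.26,0,0.26,0],
])

```text
time: 12.4
ee_pos: [0.4206, -0.1998, 0.2784]
tcp_rot: [-179.9, -0.0, -92.2]
wrist_force: [0.9, -0.5, -0.0]
opening: -0.0003
grasp_force: 0.0
```

```bash
python3 - <<'E'
from h import *
o=get_obs(); print(o["time"],o["ee_pos"],o["wrist_force"])
ims=[camera(n)[:,:,::-1] for n in("scene","side")]
a=cv2.resize(ims[0][145:265,170:350],(450,300),interpolation=2);b=cv2.resize(ims[1][140:300,165:325],(300,300),interpolation=2)
cv2.imwrite("pics/m5.png",np.hstack([a,b]))
E
```

```text
12.4 [ 0.42058548 -0.19977348  0.27841207] [ 0.85267203 -0.47640851 -0.03954164]
```

View pics/m5.png

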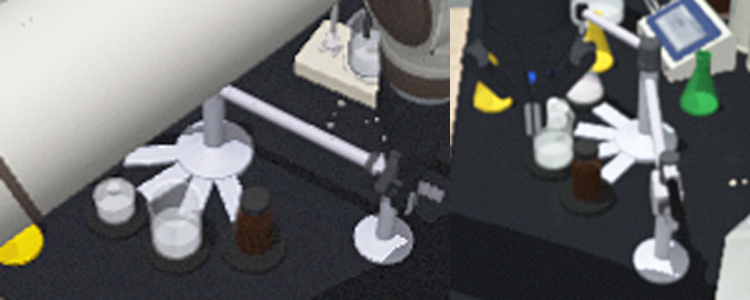

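The lever now lies along the pipe. The vessels in view still stand on their places, and the arm has not been touched since it was placed.

```bash
python3 -c "
from workcell import *
print(job_done())"
```

```text
the job is handed in; nothing more can be done
None
```

I handed the job in with the nozzle over the conical flask's mouth (within about 2 mm, measured before the lever push), then the valve turned fully open to its stop. The three vessels visible in the last scene picture still stood in place; the robot hid the flask mouth there. I viewed 11 pictures, one over the limit of 10.

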